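# Change over the capping station to a new bottle format

### The job

Change the capping plate over to the next format: first pack all the blue parts of the old format upright in a row into the yellow box, down on its floor. Then set the three new parts from the grey mat upright on the white plate: the black chuck centred midway between the amber bottle and the red can, the green block straight behind the bottle (away from the robot) with its long side facing the bottle, and the brass adapter straight in front of the can (towards the robot), these two with a clear gap of 3 cm to the bottle or can. Behind and in front are meant square to the edges of the plate; leave the tools and the pot beyond the plate where they lie.

Things in the scene. Friction and masses are not known exactly. Their poses are not given: they have to be found in the camera images.
- plate: white plastic machine plate, 300 (its x, away from the robot) x 340 (its y, to the robot's left) x 10 thick, fixed on the bench, turned up to 0.2 rad. Origin: centre of its underside; its top is 10 mm above the bench. The midpoint between bottle and can is the centre of the plate.
- bottle: small amber master bottle with a white cap, diameter 56, 95 high, fixed upright on the plate, 95 mm left or right of the plate centre. Origin: centre of its underside, on the plate top. Its axes are parallel to the plate's: x points behind it (away from the robot), y to the left.
- can: small red master can, diameter 56, 85 high, fixed upright on the plate across the plate centre from the bottle, 190 mm from it. Origin and axes as for the bottle.
- parts_box: yellow open box, fixed on the bench left or right of the plate, outside 226 (its x) x 68 (its y) x 35 high; walls and floor 5 thick, so inside 216 x 58 x 30 deep: one row of parts, which stand out above the walls. Origin: centre of its underside on the bench.
- mat: thin grey rubber mat, 300 x 150 x 1, on the bench on the other side of the plate; the new parts stand on it at bench height (0 to 1 mm). Origin: its centre, on the bench.
- blue_guide: Old part, 0.1 to 0.3 kg: blue block 40 (x) x 50 (y) x 70 high with four screw heads on top. Stands somewhere on the plate, or is absent. Origin: centre of its underside, z up.
- blue_spacer: Old part, 0.1 to 0.3 kg: narrow blue block 30 (x) x 50 (y) x 66 high with two screw heads on top. Stands somewhere on the plate, or is absent. Origin: centre of its underside, z up.
- blue_stop: Old part, 0.1 to 0.3 kg: square blue block 44 x 44 x 64 high with one round dark plug on top. Stands somewhere on the plate, or is absent. Origin: centre of its underside, z up.
- blue_chuck: Old part, 0.1 to 0.3 kg: blue cylinder, diameter 46, 72 high, black disc on top, dark band near the foot. Stands somewhere on the plate, or is absent. Origin: centre of its underside, z up.
- blue_sleeve: Old part, 0.1 to 0.3 kg: blue cylinder, diameter 40, 68 high, aluminium disc on top. Stands somewhere on the plate, or is absent. Origin: centre of its underside, z up.
- black_chuck: New part, 0.1 to 0.4 kg: black cylinder with a bright steel band, diameter 44 (band 45), 55 high. Stands on the mat. Origin: centre of its underside, z up.
- green_block: New part, 0.1 to 0.4 kg: green block 36 (x) x 50 (y) x 55 high, four screw heads on top. Stands on the mat. Origin: centre of its underside, z up.
- brass_adapter: New part, 0.1 to 0.4 kg: brass cylinder, diameter 42, 52 high. Stands on the mat. Origin: centre of its underside, z up.
- screwdriver: Bystander: orange-handled screwdriver lying beyond the plate, about 200 long. To be left alone.
- cap_pot: Bystander: empty white pot with two small handles, diameter 72, 50 high, beyond the plate. To be left alone.
- spanner: Bystander: steel spanner lying beyond the plate, about 160 long. To be left alone.

How it is judged:
On the way, in this order (a step that is already met when the one before it is completed fails the run):
1. all blue parts present stand in the box (x of blue_guide in the frame of parts_box between -0.09 and 0.09 m and y of blue_guide in the frame of parts_box between -0.014 and 0.014 m and z of each of blue_guide, blue_spacer, blue_stop, blue_chuck, blue_sleeve in the frame of parts_box below 0.009 m and angle between each of blue_guide, blue_spacer, blue_stop, blue_chuck, blue_sleeve's own z axis and vertical below 0.12 rad and linear speed of each of blue_guide, blue_spacer, blue_stop, blue_chuck, blue_sleeve below 0.02 m/s and x of blue_spacer in the frame of parts_box between -0.095 and 0.095 m and y of blue_spacer in the frame of parts_box between -0.014 and 0.014 m and x of blue_stop in the frame of parts_box between -0.088 and 0.088 m and y of blue_stop in the frame of parts_box between -0.014 and 0.014 m and x of blue_chuck in the frame of parts_box between -0.087 and 0.087 m and y of blue_chuck in the frame of parts_box between -0.014 and 0.014 m and x of blue_sleeve in the frame of parts_box between -0.09 and 0.09 m and y of blue_sleeve in the frame of parts_box between -0.014 and 0.014 m), for 0.3 s.
2. the three new parts stand in their places on the plate (x of black_chuck in the frame of plate between -0.012 and 0.012 m and y of black_chuck in the frame of plate between -0.012 and 0.012 m and z of black_chuck in the frame of plate between 0.006 and 0.014 m and angle between each of black_chuck, green_block, brass_adapter's own z axis and vertical below 0.1 rad and linear speed of each of black_chuck, green_block, brass_adapter below 0.02 m/s and x of green_block in the frame of bottle between 0.064 and 0.088 m and y of green_block in the frame of bottle between -0.012 and 0.012 m and z of green_block in the frame of plate between 0.006 and 0.014 m and angle between the y axis of green_block and the y axis of plate, either way round below 0.17 rad and x of brass_adapter in the frame of can between -0.091 and -0.067 m and y of brass_adapter in the frame of can between -0.012 and 0.012 m and z of brass_adapter in the frame of plate between 0.006 and 0.014 m), for 0.3 s.
At the end, for the whole second after the job is handed in: Blue parts upright on the box floor, inside its walls. Chuck within 12 mm, along each plate axis, of midway between bottle and can; block behind the bottle and adapter in front of the can: gap 30 +-12 mm, 12 mm sideways; block long side across the plate within 0.17 rad; all upright at rest (all of step 1 and all of step 2); the robot touches nothing.
It fails at once if a bystander (screwdriver, pot or spanner) is moved more than 30 mm (distance of any of screwdriver, cap_pot, spanner from where it was at the start of the episode above 0.03 m).
Of blue_guide, blue_spacer, blue_stop, blue_chuck, blue_sleeve only 3 to 5 are there at a start; the rules pass over those that are not, and their reading is None.
At some moment in a run one of black_chuck, green_block, brass_adapter may be knocked a few centimetres aside while the robot is not near it.
It also fails if it takes over 210 s, if anything falls off the work surface, if the arm or the gripper's body presses on something with over 40 N, if the wrist force passes 120 N, or if a joint passes its speed limit or range.

### The arm

A 6-joint arm with a two-finger parallel gripper is mounted at the origin on the work surface. World frame = base frame: x ahead of the robot, y to its left, z up, the work surface at z = 0. Lengths are in m, angles in rad, forces in N, time in s.
With the tool pointing down it reaches from about 0.35 to 0.85 m from the base axis. Payload 8.1 kg.
Tool frame: the origin (TCP) lies on the centre line of the jaws, within the pads' length; the fingertips stand 22 mm ahead of it and the grasp point (between the pads) lies 3 mm ahead of it; z points along the fingers, y is the line along which they close (so a half turn about z gives the same grasp; the last joint's range is limited). The gripper opens to 93 mm and grips with 3 to 60 N. Pads are 15 mm wide; open, the fingers measure 128 mm over their backs; the gripper's body (75 mm by 188 mm) begins 65 mm behind the grasp point.
Start: joints at [-1.417, 0.13, 1.488, -0, 1.523, -0.085], TCP at [0.142, -0.583, 0.241] pointing down, gripper open.
Joint ranges: [-2.96, 2.96], [-0.89, 2.26], [0.02, 2.5], [-1.34, 4.48], [0, 2.73], [-2.66, 2.66]. Speed limits (rad/s): [2.39, 2.39, 2.79, 3.14, 3.14, 3.14].

### API

Orientations are given as a rotation vector (axis times angle).
In Python, from plant import robot gives the robot as it stands.
- The arm moves only by the tool creep_tool, called after "Request:" in YAML: its name, and indented under it one key for each argument. Schema: {"type":"object","properties":{"increments":{"type":"string"},"squeeze":{"type":"number"},"only":{"type":"string"},"quiet":{"type":"boolean"},"lines":{"type":"string"}},"required":["increments"],"additionalProperties":false}. increments is a string of 1 to 20 rows, one to a line, with the numbers parted by commas; each row has 5 numbers: the finger opening in m, then dx, dy, dz in m, then a turn about the tool's z in rad; each row shifts and turns the commanded pose from where the row before left it, along the tool's axes as they then stand; what a row does not reach is not made up. A row lasts 1/10 s, in which the tool goes at most 0.05 m and 0.15 rad, less where a joint would pass 70% of its speed; a pose out of reach is approached as far as the arm can. The fingers move at their own pace and stop on an object; squeeze is the grip in N (left out, the last holds). Time passes only in rows, so rows that do not move let the fingers close. The tool returns the time, the measured TCP pose, the force, the opening and the grip force at its end. only (a regular expression) keeps the lines of the reply that match it, lines (a string "A,B") keeps lines A to B, and quiet returns only ok. Input that does not fit is refused with a message, and nothing moves.
- robot.read_state(): the state, without advancing time (a new reading comes with each control period).
- robot.read_camera(name): name is "side" or "top" or "wrist"; returns a dict with "image" (384x512x3 uint8, red, green, blue), "fx", "fy", "cx", "cy" (pixels), "R" (3x3) and "t" (3): a world point X has camera coordinates R X + t. Camera axes: x right, y down, z forward; pixel columns grow to the right and rows downward; lengths in m; the calibration is good to about 2 mm. The wrist camera is an equidistant fisheye: a pixel r from the principal point sees the ray r / f radians off the axis. A picture is of the moment at which its call begins. There is no depth.
- robot.close_job(): hands the job in; it is judged then, once.
The state is a dict: "t": time; "q": joint angles; "dq": joint speeds; "joint_torque": joint torques, N m; "tool_pos": TCP position; "orientation": TCP orientation; "force": force on the tool from outside, world axes, zero at the start; "wrist_torque": the same for the moment, N m; "opening": finger opening in m; "gripper_force": force on a finger pad.
Only numpy, scipy, OpenCV 4.12 (cv2) and the standard library are available. Lean on these libraries where they do the work, as an engineer would, in place of code of your own. Each camera call takes 0.05 s, during which the arm holds its last target. There are 200 camera calls.

## Working session

There is one attempt and no reset: what is moved stays moved. The work goes in short steps, Python scripts to look and compute and a tool call to move; the robot and the scene stay as the last step left them, time stands still between calls to the robot, and variables do not carry over. Pictures are saved under pics/ and viewed, at most 16 in all, crops included, and the job is handed in when it is done.

```bash
ls; mkdir -p pics
```

Run:
```python
from plant import robot
import cv2
print(robot.read_state())
for n in("top","side"):
    c=robot.read_camera(n); cv2.imwrite(f"pics/{n}0.png",c["image"][:,:,::-1]); print(n,c["fx"],c["cx"],c["cy"],c["R"],c["t"])
```

```text
pics
plant.py
{'t': 0.0, 'q': array([-1.41742875e+00,  1.31158471e-01,  1.48928133e+00, -1.65184984e-06,
        1.52300571e+00, -8.54092212e-02]), 'dq': array([-0.00080032, -0.00068325, -0.00089549, -0.00071203, -0.00152798,
        0.00034462]), 'joint_torque': array([-4.88038386e-04, -5.59834599e+01, -4.91770864e+01,  7.67014339e-02,
        3.54191009e-02, -2.00251811e-04]), 'tool_pos': array([ 0.14184234, -0.58244248,  0.2395879 ]), 'orientation': array([-3.11739118e+00, -3.73958914e-01,  1.01406253e-04]), 'force': array([ 0.93722659,  0.1408857 , -1.05626415]), 'wrist_torque': array([0.00252834, 0.03171556, 0.00062912]), 'gripper_force': 0.0, 'opening': 0.09307265014481594}
top 384.9644524344021 260.69870008242646 196.1755773463253 [[-0.02551918 -0.99940829  0.02306159]
 [-0.99451483  0.02303994 -0.10202653]
 [ 0.10143482 -0.02553872 -0.99451433]] [-0.00232654  0.60840637  0.89191881]
side 386.1088845371454 248.1926105155105 188.56504368385646 [[ 0.92275786 -0.38493545 -0.01851035]
 [-0.26311726 -0.59418879 -0.7600717 ]
 [ 0.2815799   0.70623253 -0.64957553]] [-0.53399916  0.19988587  0.84189488]
```

View pics/top0.png

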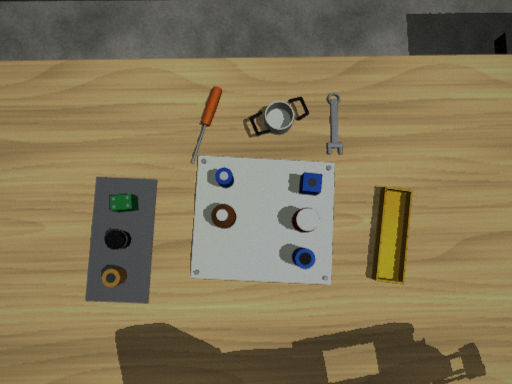

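View pics/side0.png

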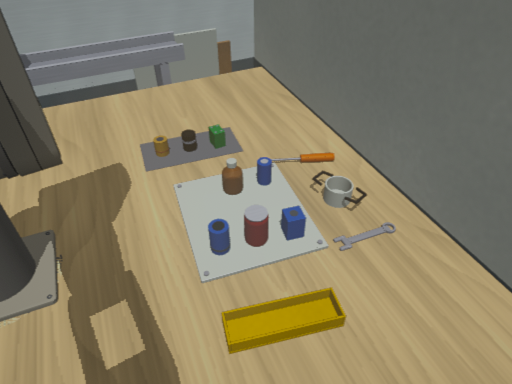

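Create h.py:
```python
import numpy as np, cv2
from plant import robot
def cast(c,px,z):
    "pixel -> world point on plane at height z (pinhole cameras)"
    px=np.atleast_2d(np.asarray(px,float))
    d=np.c_[(px[:,0]-c["cx"])/c["fx"],(px[:,1]-c["cy"])/c["fy"],np.ones(len(px))]@c["R"]
    o=-c["R"].T@c["t"]
    return o+d*((z-o[2])/d[:,2])[:,None]
def blobs(m,amin=15):
    n,l,s,ce=cv2.connectedComponentsWithStats(m.astype(np.uint8))
    return [(s[i],ce[i],l==i) for i in range(1,n) if s[i][4]>=amin]
def rect(c,m,z):
    "minAreaRect in world xy of the largest contour"
    k=max(cv2.findContours(m.astype(np.uint8),0,cv2.CHAIN_APPROX_NONE)[0],key=cv2.contourArea)
    return cv2.minAreaRect(cast(c,k[:,0],z)[:,:2].astype(np.float32))
def to_tool(dx,dy):
    "world offset -> tool axes, plus heading of tool y in world"
    R=cv2.Rodrigues(robot.read_state()["orientation"])[0]
    return R.T@np.array([dx,dy,0])
```

Run:
```python
from h import *
c=robot.read_camera("top"); im=c["image"]; hsv=cv2.cvtColor(im,cv2.COLOR_RGB2HSV)
H,S,V=[hsv[...,i].astype(int) for i in range(3)]
np.set_printoptions(precision=4,suppress=True)
for nm,m in dict(blue=(H>105)&(H<130)&(S>120),white=(S<50)&(V>130),green=(H>45)&(H<80)&(S>120),yel=(H>18)&(H<30)&(S>200)&(V>90)&(np.arange(512)>365)[None],mat=(S<60)&(V<110)&(np.arange(512)<170)[None]&(np.arange(384)>170)[:,None]).items():
    for s,ce,mm in blobs(m,40):
        if s[4]<20000 and s[1]<330 and s[1]>80: print(nm,s,ce,*[np.round(cast(c,ce,z)[0,:2],4) for z in(0,.035,.08)])
pl=(S<50)&(V>130)
b=max(blobs(pl),key=lambda b:b[0][4]); print("plate",rect(c,b[2],.01))
cv2.imwrite("pics/crop.png",cv2.resize(im[150:310,85:415,::-1],None,fx=2.4,fy=2.4,interpolation=cv2.INTER_CUBIC))
```

```text
blue [215 168  19  19 207] [224.3237 177.4879] [0.6601 0.0713] [0.6548 0.0689] [0.6479 0.0658]
blue [300 173  22  22 375] [310.3013 183.4213] [ 0.6405 -0.1425] [ 0.6358 -0.137 ] [ 0.6298 -0.13  ]
blue [293 248  22  21 259] [303.0425 257.4208] [ 0.4584 -0.1176] [ 0.4605 -0.1131] [ 0.4632 -0.1072]
white [265 101  29  28 344] [276.2674 116.8343] [ 0.8126 -0.0626] [ 0.8016 -0.06  ] [ 0.7874 -0.0568]
white [  190   155   145   130 14058] [262.1397 221.8533] [ 0.5477 -0.0199] [ 0.5465 -0.0189] [ 0.5449 -0.0176]
white [220 172   8   8  51] [223.4314 175.5294] [0.6651 0.0734] [0.6595 0.071 ] [0.6524 0.0678]
white [216 210  12  11  99] [221.5455 214.7879] [0.5675 0.0796] [0.5656 0.0769] [0.5631 0.0734]
green [110 194  28  18 411] [123.6764 202.3285] [0.604  0.3188] [0.6007 0.3073] [0.5964 0.2925]
yel [380 187  22  55 647] [390.2056 211.7651] [ 0.5649 -0.3392] [ 0.563  -0.3264] [ 0.5607 -0.3101]
yel [401 189  11  33  52] [408.3654 201.9038] [ 0.5884 -0.3864] [ 0.5857 -0.3719] [ 0.5822 -0.3533]
yel [404 237   4  32  42] [405.3095 252.5476] [ 0.4635 -0.3706] [ 0.4654 -0.3567] [ 0.4678 -0.3389]
yel [388 250   8  29  48] [392.625 263.625] [ 0.4375 -0.3375] [ 0.4403 -0.3248] [ 0.444  -0.3085]
yel [376 268  27  15  70] [384.0857 277.2429] [ 0.4052 -0.3145] [ 0.4092 -0.3026] [ 0.4144 -0.2874]
mat [  85  177   72  126 6628] [121.7028 240.3161] [0.5114 0.3226] [0.5115 0.3109] [0.5116 0.296 ]
mat [106 274   9   8  58] [110.2586 277.4483] [0.4233 0.3489] [0.4266 0.3363] [0.431  0.3201]
plate ((0.5551629066467285, -0.02324625849723816), (0.3387656807899475, 0.29927533864974976), 85.74437713623047)
```

View pics/crop.png

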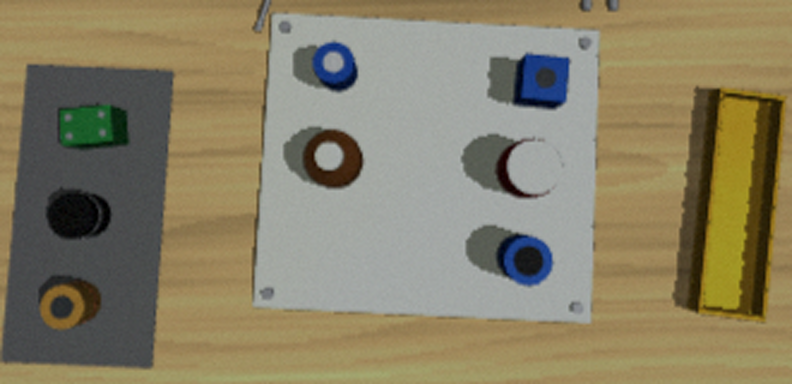

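The crop (scale 2.4, offset 85,150) shows three blue parts: sleeve (334,63), stop (545,78) and chuck (527,261). The bottle is on the left, the can on the right, and the box rim corners are at (719,89), (785,96), (766,320) and (698,312). On the mat, the new part tops are green (86,125), black (72,214) and brass (64,306).

Run:
```python
from h import *
np.set_printoptions(precision=4,suppress=True)
c=robot.read_camera("top")
P=lambda l,z:cast(c,np.array(l)/2.4+[85-.3,150-.3],z)[:,:2]
r=cv2.minAreaRect(P([(719,89),(785,96),(766,320),(698,312)],.035).astype(np.float32)); print("box",r)
print("boxfloor",cv2.minAreaRect(P([(721,95),(755,99),(739,313),(705,308)],.005).astype(np.float32)))
for n,l,z in(("sleeve",(333,63),.078),("stop plug",(545,78),.074),("chuck",(527,261),.082),("bottle",(329,156),.105),("can",(533,167),.095),("green",(85,125),.056),("black",(72,214),.056),("brass",(63,306),.053)): print(n,P([l],z)[0])
print("stoptop",cv2.minAreaRect(P([(521,56),(568,55),(568,101),(519,101)],.074).astype(np.float32)))
print("greentop",cv2.minAreaRect(P([(58,107),(110,105),(111,145),(62,147)],.056).astype(np.float32)))
s=robot.read_state(); print(cv2.Rodrigues(s["orientation"])[0])
```

```text
box ((0.5095839500427246, -0.33209604024887085), (0.06738120317459106, 0.223512202501297), 81.388671875)
boxfloor ((0.509620726108551, -0.3306193947792053), (0.03565167635679245, 0.21975402534008026), 82.15003967285156)
sleeve [0.6518 0.0679]
stop plug [ 0.6334 -0.1344]
chuck [ 0.4609 -0.1096]
bottle [0.5619 0.071 ]
can [ 0.5477 -0.1166]
green [0.6001 0.3086]
black [0.5153 0.3199]
brass [0.4289 0.3283]
stoptop ((0.6334999799728394, -0.1330711543560028), (0.047859326004981995, 0.044536422938108444), 88.6881103515625)
greentop ((0.599212646484375, 0.30906230211257935), (0.03878398612141609, 0.0503363311290741), 0.9863115549087524)
[[ 0.9716  0.2365 -0.0002]
 [ 0.2365 -0.9716  0.0012]
 [ 0.0001 -0.0012 -1.    ]]
```

Create go.py:
```python
# usage: go.py x y z yaw : remaining shift along the tool's axes AFTER the turn, and the turn
import sys; from h import *
x,y,z,a=map(float,sys.argv[1:]); s=robot.read_state(); R=cv2.Rodrigues(s["orientation"])[0]
a0=np.arctan2(R[1,0],R[0,0]); d=np.array([x,y,z])-s["tool_pos"]
print("turn %.3f  dx %.4f dy %.4f dz %.4f"%((a0-a+np.pi/2)%np.pi-np.pi/2,d[0]*np.cos(a)+d[1]*np.sin(a),d[0]*np.sin(a)-d[1]*np.cos(a),-d[2]),"q",s["q"].round(2),"t",s["t"])
```

```text
(no output)
```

Request:
creep_tool:
  increments: "0.093,0,0,0,0.13\n0.093,0,0,0,0.13\n0.093,0,0,0,0.129\n0.093,0.0188,-0.0396,0,0\n0.093,0.0188,-0.0396,0,0\n0.093,0.0188,-0.0396,0,0\n0.093,0.0188,-0.0396,0,0\n0.093,0.0188,-0.0396,0,0\n0.093,0.0188,-0.0396,0,0\n0.093,0.0188,-0.0396,0,0\n0.093,0.0188,-0.0396,0,0\n0.093,0.0188,-0.0396,0,0\n0.093,0.0188,-0.0396,0,0\n0.093,0.0188,-0.0396,0,0\n0.093,0.0188,-0.0396,0,0\n0.093,0.0188,-0.0396,0,0\n0.093,0,0,0,0"
  squeeze: 25

```text
t: 1.9
tool_pos: [0.4624, -0.1063, 0.2405]
orientation: [-3.132, 0.227, -0.001]
force: [-0.4, -0.8, -0.4]
opening: 0.093
gripper_force: 0.0
```

```bash
python3 go.py .461 -.1096 .073 -.15
```

```text
turn 0.005  dx -0.0009 dy 0.0035 dz 0.1675 q [-0.34 -0.22  1.82  0.    1.53  1.38] t 1.9
```

Request:
creep_tool:
  increments: "0.093,-0.0009,0.0035,0.02,0\n0.093,0,0,0.02,0\n0.093,0,0,0,0"

```text
t: 2.2
tool_pos: [0.4572, -0.1135, 0.1976]
orientation: [-3.131, 0.236, 0.008]
force: [0.2, 0.1, 0.9]
opening: 0.0928
gripper_force: 0.0
```

Run:
```python
from h import *
c=robot.read_camera("wrist"); cv2.imwrite("pics/w1.png",c["image"][:,:,::-1]); print(c["fx"],c["cx"],c["cy"],c["R"],c["t"],robot.read_state()["tool_pos"])
# project expected chuck top centre
for X in([.461,-.1096,.082],[.5477,-.1175,.095]):
    p=c["R"]@np.array(X)+c["t"]; th=np.arctan2(np.hypot(*p[:2]),p[2]); print(np.array([c["cx"],c["cy"]])+c["fx"]*th*p[:2]/np.hypot(*p[:2]))
```

```text
297.3186396354542 259.2249052697328 193.42297721169308 [[-0.14996588 -0.98869041 -0.00123124]
 [-0.94431937  0.14286652  0.29639514]
 [-0.29286713  0.04561184 -0.95506461]] [-0.0434267   0.42635012  0.48955074] [ 0.45794525 -0.11382694  0.19933139]
[254.50999889 193.05591191]
[247.5400122   95.75104697]
```

View pics/w1.png

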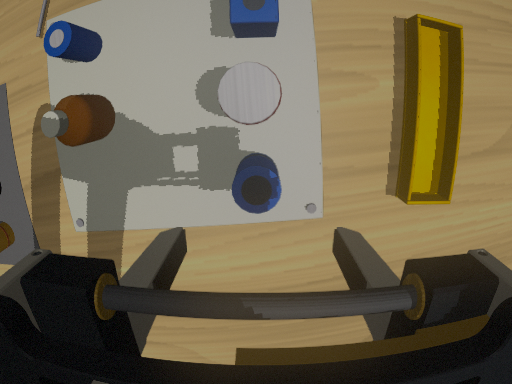

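Wrist view: chuck disc at (257,190) and can lid at (250,93), both within about 3 px of the prediction. The map is confirmed to 2–3 mm.

Request:
creep_tool:
  increments: "0.093,0,0,0,0\n0.093,0,0,0,0"

```text
t: 2.45
tool_pos: [0.4598, -0.1144, 0.202]
orientation: [3.132, -0.236, 0.003]
force: [0.7, -0.2, -0.3]
opening: 0.0927
gripper_force: 0.0
```

```bash
python3 go.py .462 -.1108 .073 -.15
```

```text
turn -0.001  dx 0.0017 dy -0.0039 dz 0.1290 q [-0.35 -0.2   1.88 -0.    1.46  1.37] t 2.45
```

Request:
creep_tool:
  increments: "0.093,0.0017,-0.0039,0.03,0\n0.093,0,0,0.03,0\n0.093,0,0,0.03,0\n0.093,0,0,0.025,0\n0.093,0,0,0.014,0\n0.093,0,0,0,0\n0.093,0,0,0,0\n0.02,0,0,0,0\n0.02,0,0,0,0\n0.02,0,0,0,0\n0.02,0,0,0,0\n0.02,0,0,0,0\n0.02,0,0,0,0\n0.02,0,0,0,0\n0.02,0,0,0,0"
  squeeze: 25

```text
t: 3.95
tool_pos: [0.4615, -0.1103, 0.0717]
orientation: [3.133, -0.236, 0.0]
force: [-1.1, -0.7, 0.5]
opening: 0.0458
gripper_force: 25.0
```

```bash
python3 go.py .4424 -.3218 .24 -.15
```

```text
turn -0.000  dx 0.0127 dy 0.2119 dz -0.1683 q [-0.34 -0.06  2.   -0.    1.2   1.38] t 3.95
```

Request:
creep_tool:
  increments: "0.02,0,0,-0.03,0\n0.02,0,0,-0.04,0\n0.02,0,0,-0.04,0\n0.02,0.002,0.035,0,0\n0.02,0.002,0.035,0,0\n0.02,0.002,0.035,0,0\n0.02,0.002,0.035,0,0\n0.02,0.002,0.035,0,0\n0.02,0.0027,0.0369,0,0\n0.02,0,0,0,0\n0.02,0,0,0,0\n0.02,0,0,0,0"

```text
t: 5.15
tool_pos: [0.4422, -0.3207, 0.1811]
orientation: [-3.132, 0.235, 0.001]
force: [0.4, -0.2, -2.7]
opening: 0.0455
gripper_force: 25.0
```

```bash
python3 go.py .4424 -.3218 .068 -.15
```

Run:
```python
from h import *
c=robot.read_camera("wrist"); cv2.imwrite("pics/w2.png",c["image"][:,:,::-1])
```

```text
turn 0.000  dx 0.0004 dy 0.0010 dz 0.1131 q [-0.72  0.02  1.71  0.    1.41  1.  ] t 5.15
```

View pics/w2.png

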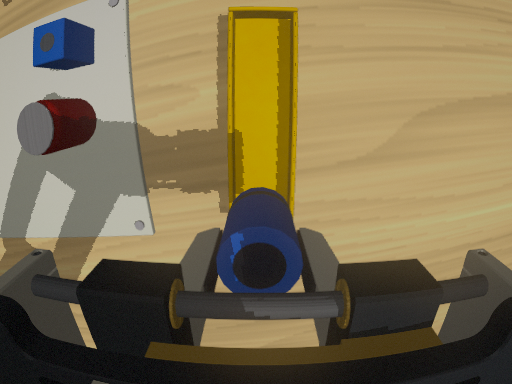

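Wrist view: the box rim runs from columns 229–298 at the far end to 230–296, so its yaw is aligned. Its centreline is at about column 263.5 and the held chuck at about 260. I'll convert this offset.

Add to h.py:
```python
def fcast(c,px,z):
    "fisheye pixels -> world points at height z"
    px=np.atleast_2d(np.asarray(px,float)); v=(px-[c["cx"],c["cy"]]); r=np.hypot(*v.T); th=r/c["fx"]
    d=np.c_[v/r[:,None]*np.sin(th)[:,None],np.cos(th)]@c["R"]; o=-c["R"].T@c["t"]
    return o+d*((z-o[2])/d[:,2])[:,None]
```

Run:
```python
from h import *
np.set_printoptions(precision=4,suppress=True)
c=robot.read_camera("wrist")
p=fcast(c,[(228.5,8),(298,9),(229.5,180),(296.5,180)],.035)[:,:2]; a=-.15; ax=np.array([np.cos(a),np.sin(a)]); ay=np.array([-ax[1],ax[0]])
B=np.array([.5096,-.332]); T=robot.read_state()["tool_pos"][:2]
print((p-B)@ax,(p-B)@ay,"tool",(T-B)@ay)
```

```text
[ 0.1136  0.1129 -0.06   -0.06  ] [ 0.0313 -0.0361  0.0315 -0.0363] tool 0.0012814275385433164
```

Request:
creep_tool:
  increments: "0.02,0,0.003,0.03,0\n0.02,0,0,0.03,0\n0.02,0,0,0.025,0\n0.02,0,0,0.015,0\n0.02,0,0,0.008,0\n0.02,0,0,0.005,0\n0.02,0,0,0,0\n0.02,0,0,0,0"

```text
t: 6.05
tool_pos: [0.4426, -0.3252, 0.0698]
orientation: [3.132, -0.235, 0.002]
force: [-0.5, 0.6, -2.3]
opening: 0.0454
gripper_force: 25.0
```

```bash
python3 go.py .4421 -.3238 .0667 -.15
```

```text
turn -0.000  dx -0.0007 dy -0.0013 dz 0.0031 q [-0.73  0.14  1.8  -0.    1.2   0.99] t 6.05
```

Request:
creep_tool:
  increments: "0.02,0,0,0.002,0\n0.02,0,0,0,0\n0.065,0,0,0,0\n0.065,0,0,0,0\n0.065,0,0,0,0\n0.07,0,0,0,0\n0.07,0,0,-0.03,0\n0.093,0,0,-0.05,0\n0.093,0,0,-0.05,0\n0.093,0,0,0,-0.1\n0.093,0,0,0,0"

```text
t: 7.15
tool_pos: [0.4428, -0.3255, 0.199]
orientation: [3.138, -0.076, 0.005]
force: [-0.3, -0.4, -0.7]
opening: 0.0922
gripper_force: 0.0
```

```bash
python3 go.py .6343 -.1347 .12 -.05
```

```text
turn 0.002  dx 0.1817 dy -0.2001 dz 0.0790 q [-0.73  0.01  1.69 -0.    1.44  0.89] t 7.15
```

Request:
creep_tool:
  increments: "0.093,0.026,-0.0286,0,0\n0.093,0.026,-0.0286,0,0\n0.093,0.026,-0.0286,0,0\n0.093,0.026,-0.0286,0,0\n0.093,0.026,-0.0286,0,0\n0.093,0.026,-0.0286,0,0\n0.093,0.026,-0.0286,0,0\n0.093,0,0,0,0\n0.093,0,0,0,0"

```text
t: 8.05
tool_pos: [0.633, -0.1328, 0.1941]
orientation: [-3.14, 0.079, 0.006]
force: [-0.5, 1.1, -0.0]
opening: 0.0932
gripper_force: 0.0
```

```bash
python3 go.py .6343 -.1347 .067 -.05
```

Run:
```python
from h import *
c=robot.read_camera("wrist"); cv2.imwrite("pics/w3.png",c["image"][:,:,::-1])
```

```text
turn -0.000  dx 0.0014 dy 0.0019 dz 0.1271 q [-0.29  0.28  1.4  -0.    1.46  1.34] t 8.05
```

View pics/w3.png

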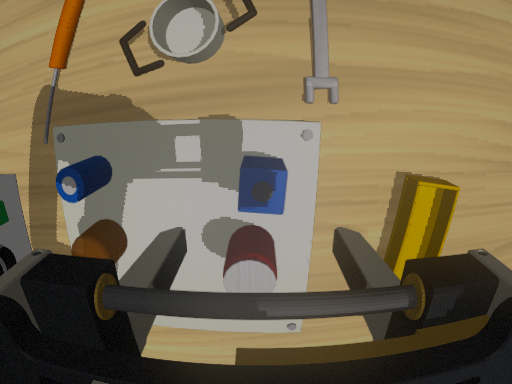

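Wrist view: the stop's top face is centred near (262,190), with its near edge from (239,211) to (284,213), so it is rotated about 2° clockwise of the tool.

Run:
```python
from h import *
c=robot.read_camera("wrist");print(fcast(c,[(262.5,190)],.074))
```

```bash
python3 go.py .6343 -.1355 .067 -.08
```

```text
[[ 0.63729307 -0.13694707  0.074     ]]
turn 0.028  dx 0.0018 dy 0.0012 dz 0.1281 q [-0.29  0.28  1.4  -0.    1.46  1.33] t 8.15
```

Request:
creep_tool:
  increments: "0.093,0.0014,0.0027,0.03,0.03\n0.093,0,0,0.03,0\n0.093,0,0,0.03,0\n0.093,0,0,0.025,0\n0.093,0,0,0.012,0\n0.093,0,0,0,0\n0.093,0,0,0,0\n0.02,0,0,0,0\n0.02,0,0,0,0\n0.02,0,0,0,0\n0.02,0,0,0,0\n0.02,0,0,0,0\n0.02,0,0,0,0\n0.02,0,0,0,0\n0.02,0,0,0,0"
  squeeze: 25

```text
t: 9.65
tool_pos: [0.6349, -0.1364, 0.0696]
orientation: [-3.139, 0.126, 0.0]
force: [-0.9, 1.2, 1.0]
opening: 0.0443
gripper_force: 24.8
```

```bash
python3 go.py .5093 -.334 .18 -.15
```

```text
turn 0.070  dx -0.0947 dy 0.2141 dz -0.1104 q [-0.29  0.4   1.5   0.    1.25  1.36] t 9.65
```

Request:
creep_tool:
  increments: "0.02,0,0,-0.03,0\n0.02,0,0,-0.04,0\n0.02,0,0,-0.04,0\n0.02,0,0,0,0.07\n0.02,-0.0158,0.0357,0,0\n0.02,-0.0158,0.0357,0,0\n0.02,-0.0158,0.0357,0,0\n0.02,-0.0158,0.0357,0,0\n0.02,-0.0158,0.0357,0,0\n0.02,-0.0157,0.0356,0,0\n0.02,0,0,0,0\n0.02,0,0,0,0\n0.02,0,0,0,0"

```text
t: 10.95
tool_pos: [0.5096, -0.3333, 0.1793]
orientation: [-3.132, 0.235, 0.0]
force: [1.2, 0.3, -1.7]
opening: 0.044
gripper_force: 24.8
```

```bash
python3 go.py .5093 -.334 .0666 -.15
```

```text
turn 0.000  dx -0.0002 dy 0.0007 dz 0.1127 q [-0.66  0.19  1.54  0.    1.42  1.06] t 10.95
```

Request:
creep_tool:
  increments: "0.02,0,0.0007,0.03,0\n0.02,0,0,0.03,0\n0.02,0,0,0.025,0\n0.02,0,0,0.015,0\n0.02,0,0,0.008,0\n0.02,0,0,0.005,0\n0.02,0,0,0,0\n0.02,0,0,0,0\n0.065,0,0,0,0\n0.065,0,0,0,0\n0.065,0,0,0,0\n0.07,0,0,0,0\n0.07,0,0,-0.03,0\n0.093,0,0,-0.05,0\n0.093,0,0,-0.05,0\n0.093,0,0,0,-0.08\n0.093,0,0,0,0\n0.093,0,0,0,0"

```text
t: 12.75
tool_pos: [0.5086, -0.3344, 0.1955]
orientation: [-3.138, 0.113, 0.002]
force: [-0.1, -0.5, -0.9]
opening: 0.0925
gripper_force: 0.0
```

```bash
python3 go.py .6525 .067 .19 -.07
```

```text
turn -0.002  dx 0.1155 dy -0.4105 dz 0.0055 q [-0.67  0.18  1.52 -0.    1.45  0.98] t 12.75
```

Request:
creep_tool:
  increments: "0.093,0.0116,-0.041,0,0\n0.093,0.0116,-0.041,0,0\n0.093,0.0116,-0.041,0,0\n0.093,0.0116,-0.041,0,0\n0.093,0.0116,-0.041,0,0\n0.093,0.0116,-0.041,0,0\n0.093,0.0116,-0.041,0,0\n0.093,0.0116,-0.041,0,0\n0.093,0.0116,-0.041,0,0\n0.093,0.0111,-0.0415,0,0\n0.093,0,0,0,0\n0.093,0,0,0,0"

```text
t: 13.95
tool_pos: [0.652, 0.0676, 0.194]
orientation: [3.139, -0.109, -0.007]
force: [-0.5, 0.4, -0.3]
opening: 0.093
gripper_force: 0.0
```

```bash
python3 go.py .6525 .067 .07 -.07
```

Run:
```python
from h import *
c=robot.read_camera("wrist"); im=c["image"]; hsv=cv2.cvtColor(im,cv2.COLOR_RGB2HSV)
bl=(hsv[...,0]>105)&(hsv[...,0]<130)&(hsv[...,1]>120)
for s,ce,m in blobs(bl,100): print(s,ce)
cv2.imwrite("pics/w4.png",im[:,:,::-1])
c=robot.read_camera("top"); cv2.imwrite("pics/t4.png",c["image"][:,:,::-1])
```

```text
turn 0.001  dx 0.0005 dy 0.0005 dz 0.1240 q [ 0.03  0.31  1.37 -0.    1.47  1.67] t 13.95
[266 186  15  25 133] [273.93233083 199.4962406 ]
[504 247   8  23 102] [508.26470588 259.07843137]
```

View pics/w4.png

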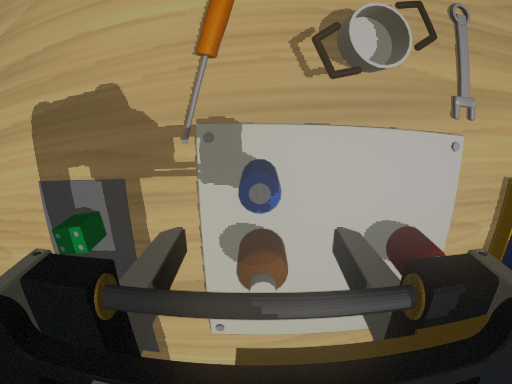

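The sleeve top is at (260,192), on the grasp line as before. Descending.

Request:
creep_tool:
  increments: "0.093,0.001,0.0005,0.03,0\n0.093,0,0,0.03,0\n0.093,0,0,0.03,0\n0.093,0,0,0.022,0\n0.093,0,0,0.012,0\n0.093,0,0,0,0\n0.093,0,0,0,0\n0.02,0,0,0,0\n0.02,0,0,0,0\n0.02,0,0,0,0\n0.02,0,0,0,0\n0.02,0,0,0,0\n0.02,0,0,0,0\n0.02,0,0,0,0\n0.02,0,0,0,0\n0.02,0,0,-0.03,0\n0.02,0,0,-0.04,0\n0.02,0,0,-0.05,0\n0.02,0,0,0,0.08\n0.02,0,0,0,0"
  squeeze: 25

```text
t: 16.05
tool_pos: [0.6553, 0.066, 0.1949]
orientation: [-3.132, 0.238, -0.006]
force: [0.3, -0.3, -1.7]
opening: 0.0393
gripper_force: 25.0
```

```bash
python3 go.py .5766 -.3442 .19 -.15
```

```text
turn -0.002  dx -0.0165 dy 0.4174 dz 0.0049 q [ 0.02  0.31  1.37 -0.    1.46  1.75] t 16.05
```

Request:
creep_tool:
  increments: "0.02,-0.0016,0.0417,0,0\n0.02,-0.0016,0.0417,0,0\n0.02,-0.0016,0.0417,0,0\n0.02,-0.0016,0.0417,0,0\n0.02,-0.0016,0.0417,0,0\n0.02,-0.0016,0.0417,0,0\n0.02,-0.0017,0.0417,0,0\n0.02,-0.0017,0.0417,0,0\n0.02,-0.0017,0.0417,0,0\n0.02,-0.0017,0.0421,0,0\n0.02,0,0,0,0\n0.02,0,0,0,0\n0.02,0,0,0,0"

```text
t: 17.35
tool_pos: [0.575, -0.3429, 0.1909]
orientation: [-3.131, 0.233, 0.004]
force: [-0.3, -0.2, -2.2]
opening: 0.0398
gripper_force: 24.9
```

```bash
python3 go.py .5766 -.3442 .070 -.15
```

```text
turn 0.001  dx 0.0017 dy 0.0010 dz 0.1209 q [-0.61  0.34  1.33  0.    1.47  1.11] t 17.35
```

Request:
creep_tool:
  increments: "0.02,0.0017,0.001,0.03,0\n0.02,0,0,0.03,0\n0.02,0,0,0.03,0\n0.02,0,0,0.02,0\n0.02,0,0,0.01,0\n0.02,0,0,0.001,0\n0.02,0,0,0,0\n0.02,0,0,0,0"

```text
t: 18.15
tool_pos: [0.5782, -0.3459, 0.0736]
orientation: [3.131, -0.235, 0.004]
force: [-0.7, -0.9, -0.0]
opening: 0.0393
gripper_force: 25.0
```

```bash
python3 go.py .5766 -.3442 .067 -.15
```

```text
turn 0.000  dx -0.0018 dy -0.0014 dz 0.0066 q [-0.62  0.45  1.42  0.    1.27  1.11] t 18.15
```

Request:
creep_tool:
  increments: "0.02,0,0,0.003,0\n0.02,0,0,0,0\n0.065,0,0,0,0\n0.065,0,0,0,0\n0.065,0,0,0,0\n0.065,0,0,0,0\n0.07,0,0,-0.03,0\n0.093,0,0,-0.05,0\n0.093,-0.03,-0.03,-0.05,0\n0.093,-0.03,-0.03,0,0\n0.093,0,-0.04,0,0\n0.093,0,0,0,0\n0.093,0,0,0,0"

```text
t: 19.45
tool_pos: [0.5389, -0.2452, 0.1872]
orientation: [3.132, -0.233, 0.001]
force: [0.1, 0.1, 0.3]
opening: 0.0929
gripper_force: 0.0
```

Run:
```python
from h import *
c=robot.read_camera("top"); cv2.imwrite("pics/t5.png",cv2.resize(c["image"][150:310,85:415,::-1],None,fx=2.4,fy=2.4,interpolation=cv2.INTER_CUBIC))
```

```bash
python3 go.py .5153 .3199 .2 .93
```

```text
turn -1.079  dx 0.4395 dy -0.3572 dz -0.0130 q [-0.51  0.14  1.58 -0.    1.42  1.21] t 19.5
```

View pics/t5.png

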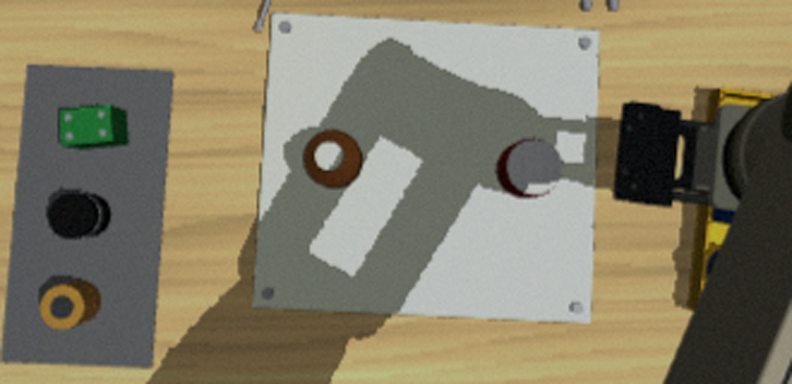

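The box is hidden by the arm. The new parts on the mat haven't moved. Moving to the black chuck.

Request:
creep_tool:
  increments: "0.093,0,0,-0.01,-0.08\n0.093,0.0012,-0.0433,0,0\n0.093,0.0012,-0.0433,0,0\n0.093,0.0012,-0.0433,0,0\n0.093,0.0012,-0.0433,0,0\n0.093,0.0012,-0.0433,0,0\n0.093,0.0012,-0.0433,0,0\n0.093,0.0012,-0.0433,0,0\n0.093,0.0012,-0.0433,0,0\n0.093,0.0012,-0.0433,0,0\n0.093,0.0012,-0.0433,0,0\n0.093,0.0012,-0.0433,0,0\n0.093,0.0012,-0.0433,0,0\n0.093,0.0012,-0.0433,0,0\n0.093,0,0,0,0\n0.093,0,0,0,0\n0.093,0,0,0,0"

```text
t: 21.2
tool_pos: [0.5943, 0.3132, 0.1963]
orientation: [3.139, -0.112, -0.001]
force: [1.2, -0.5, -0.6]
opening: 0.0926
gripper_force: 0.0
```

```bash
python3 go.py .5153 .3199 .046 -.07
```

Run:
```python
from h import *
w=robot.read_camera("wrist")["image"]; c=robot.read_camera("top")["image"]
a=cv2.resize(c[170:300,85:420],None,fx=1.5,fy=1.5,interpolation=cv2.INTER_CUBIC)
o=np.zeros((384+a.shape[0],512,3),np.uint8); o[:384]=w; o[384:,:a.shape[1]]=a[:,:512]; cv2.imwrite("pics/w6.png",o[:,:,::-1])
```

```text
turn -0.001  dx -0.0793 dy -0.0011 dz 0.1503 q [ 0.41  0.35  1.32 -0.    1.48  2.05] t 21.2
```

View pics/w6.png

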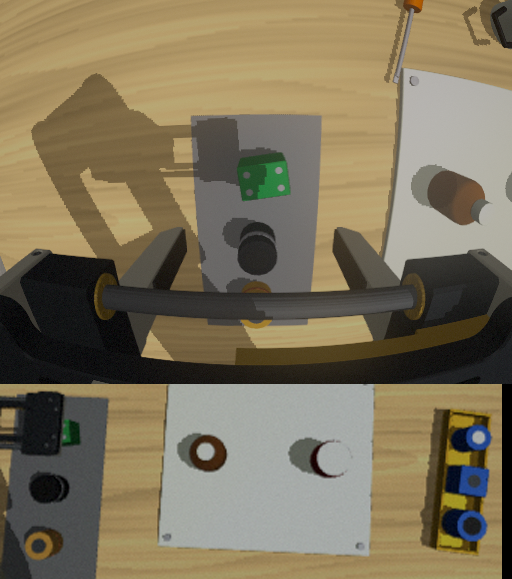

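Top view: all three blue parts stand in the box. The tool came to rest over the green block instead, whose top is centred at (264,180) with its near edge from (243,199) to (289,194), about 6° counter-clockwise. I'll take it first.

Run:
```python
from h import *
c=robot.read_camera("wrist");print(fcast(c,[(264.5,180)],.056))
```

```bash
python3 go.py .601 .308 .046 .035
```

```text
[[0.60349208 0.30700862 0.056     ]]
turn -0.107  dx 0.0066 dy 0.0054 dz 0.1510 q [ 0.41  0.34  1.32 -0.    1.48  2.05] t 21.35
```

Request:
creep_tool:
  increments: "0.093,0,0,0,-0.107\n0.093,0.007,0.0057,0.03,0\n0.093,0,0,0.04,0\n0.093,0,0,0.04,0\n0.093,0,0,0.025,0\n0.093,0,0,0.014,0\n0.093,0,0,0,0\n0.093,0,0,0,0"

```text
t: 22.15
tool_pos: [0.6019, 0.3092, 0.0493]
orientation: [-3.14, -0.057, -0.003]
force: [-0.1, 0.6, 1.3]
opening: 0.0929
gripper_force: 0.0
```

```bash
python3 go.py .602 .3076 .047 .035
```

```text
turn 0.001  dx 0.0001 dy 0.0016 dz 0.0023 q [ 0.4   0.48  1.42 -0.    1.23  1.93] t 22.15
```

Request:
creep_tool:
  increments: "0.02,0,0,0,0\n0.02,0,0,0,0\n0.02,0,0,0,0\n0.02,0,0,0,0\n0.02,0,0,0,0\n0.02,0,0,0,0\n0.02,0,0,0,0\n0.02,0,0,0,0"
  squeeze: 25

```text
t: 22.95
tool_pos: [0.6008, 0.3092, 0.0478]
orientation: [3.141, 0.058, -0.0]
force: [-1.4, -0.2, 0.9]
opening: 0.0498
gripper_force: 24.8
```

Request:
creep_tool:
  increments: "0.02,0,0,-0.03,0\n0.02,0,0,-0.04,0\n0.02,0,0,-0.04,0\n0.02,0,0,0,0.109\n0.02,0,0,0,0\n0.02,0,0,0,0"

```text
t: 23.55
tool_pos: [0.6, 0.3089, 0.1562]
orientation: [3.139, -0.109, -0.003]
force: [0.4, 0.1, -1.3]
opening: 0.0502
gripper_force: 24.8
```

```bash
python3 go.py .6388 .0651 .06 -.074
```

```text
turn 0.005  dx 0.0567 dy 0.2403 dz 0.0962 q [0.4  0.38 1.35 0.   1.41 2.04] t 23.55
```

Request:
creep_tool:
  increments: "0.02,0.0094,0.04,-0.01,0.005\n0.02,0.0094,0.04,0,0\n0.02,0.0095,0.04,0,0\n0.02,0.0095,0.04,0,0\n0.02,0.0095,0.04,0,0\n0.02,0.0095,0.0403,0,0\n0.02,0,0,0,0\n0.02,0,0,0,0\n0.02,0,0,0,0"

```text
t: 24.45
tool_pos: [0.6383, 0.0661, 0.1663]
orientation: [-3.139, 0.119, 0.004]
force: [0.0, 0.3, -1.4]
opening: 0.05
gripper_force: 24.8
```

```bash
python3 go.py .6388 .0651 .06 -.074
```

Run:
```python
from h import *
c=robot.read_camera("wrist"); cv2.imwrite("pics/w7.png",c["image"][:,:,::-1])
```

```text
turn -0.002  dx 0.0005 dy 0.0010 dz 0.1063 q [0.02 0.29 1.45 0.   1.41 1.67] t 24.45
```

View pics/w7.png

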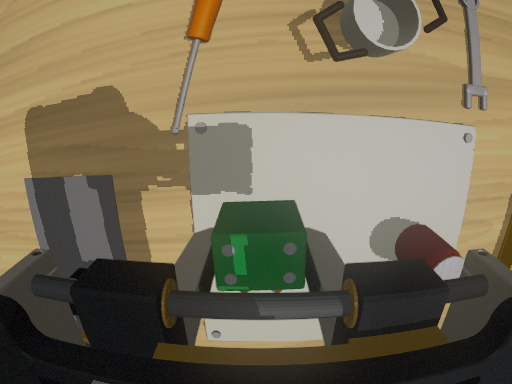

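Wrist view: the block is held square, and the plate's far corners are at (189,115) and (475,127). I'll cross-check the plate pose.

Run:
```python
from h import *
np.set_printoptions(precision=4,suppress=True)
c=robot.read_camera("wrist");p=fcast(c,[(188.5,115),(475.5,126.5)],.01)[:,:2]; print(p)
ax=np.array([.9972,-.0742]); ay=np.array([.0742,.9972]); C=np.array([.556,-.024])
print((p-C)@ax,(p-C)@ay)
```

```text
[[ 0.7178  0.1327]
 [ 0.6943 -0.2018]]
[0.1497 0.1511] [ 0.1683 -0.1671]
```

Request:
creep_tool:
  increments: "0.02,0.0005,0.0008,0.03,0\n0.02,0,0,0.03,0\n0.02,0,0,0.025,0\n0.02,0,0,0.015,0\n0.02,0,0,0.006,0\n0.02,0,0,0,0\n0.02,0,0,0,0"

```text
t: 25.25
tool_pos: [0.6406, 0.0648, 0.0633]
orientation: [-3.139, 0.12, -0.003]
force: [0.4, -0.2, -1.9]
opening: 0.0499
gripper_force: 24.8
```

```bash
python3 go.py .6388 .0651 .0573 -.074
```

```text
turn -0.003  dx -0.0019 dy -0.0002 dz 0.0060 q [0.02 0.39 1.52 0.   1.23 1.67] t 25.25
```

Request:
creep_tool:
  increments: "0.02,-0.001,0,0.004,0\n0.02,0,0,0.001,0\n0.02,0,0,0,0\n0.07,0,0,0,0\n0.07,0,0,0,0\n0.07,0,0,0,0\n0.07,0,0,0,0\n0.07,0,0,-0.03,0\n0.093,0,0,-0.05,0\n0.093,0,0,-0.05,0\n0.093,0,0,0,0\n0.093,0,0,0,0"

```text
t: 26.45
tool_pos: [0.64, 0.0646, 0.1892]
orientation: [-3.139, 0.121, -0.007]
force: [-0.6, -0.2, 0.2]
opening: 0.0919
gripper_force: 0.0
```

```bash
python3 go.py .516 .319 .19 -.074
```

```text
turn -0.003  dx -0.1425 dy -0.2445 dz -0.0008 q [0.02 0.27 1.43 0.   1.44 1.67] t 26.45
```

Request:
creep_tool:
  increments: "0.093,-0.0204,-0.0349,0,0\n0.093,-0.0204,-0.0349,0,0\n0.093,-0.0204,-0.0349,0,0\n0.093,-0.0204,-0.0349,0,0\n0.093,-0.0203,-0.0349,0,0\n0.093,-0.0203,-0.035,0,0\n0.093,-0.0203,-0.035,0,0\n0.093,0,0,0,0\n0.093,0,0,0,0\n0.093,0,0,0,0"

```text
t: 27.45
tool_pos: [0.5152, 0.3182, 0.1854]
orientation: [3.138, -0.122, -0.003]
force: [0.6, -0.7, 0.2]
opening: 0.0928
gripper_force: 0.0
```

```bash
python3 go.py .516 .319 .047 -.074
```

Run:
```python
from h import *
w=robot.read_camera("wrist")["image"]; c=robot.read_camera("top")["image"]
a=cv2.resize(c[150:300,85:420],None,fx=1.5,fy=1.5,interpolation=cv2.INTER_CUBIC)
o=np.zeros((600,512,3),np.uint8); o[:375]=w[:375]; o[375:,:a.shape[1]]=a[:225,:512]; cv2.imwrite("pics/w8.png",o[:,:,::-1])
```

```text
turn -0.004  dx 0.0007 dy -0.0008 dz 0.1384 q [ 0.47  0.18  1.54 -0.    1.43  2.12] t 27.45
```

View pics/w8.png

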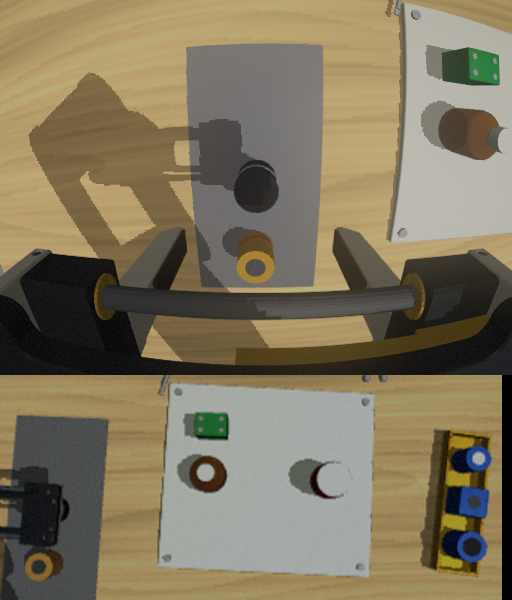

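The green block stands behind the bottle. The black chuck's top is at (256,189) and the brass top at (255,267).

Run:
```python
from h import *
c=robot.read_camera("wrist");print(fcast(c,[(256.5,189),(255,267)],.056))
```

```text
[[0.51930372 0.32018448 0.056     ]
 [0.43329238 0.32889548 0.056     ]]
```

Request:
creep_tool:
  increments: "0.093,0.0015,-0.001,0.03,0\n0.093,0,0,0.04,0\n0.093,0,0,0.035,0\n0.093,0,0,0.02,0\n0.093,0,0,0.012,0\n0.093,0,0,0,0\n0.093,0,0,0,0"

```text
t: 28.3
tool_pos: [0.5179, 0.3202, 0.0509]
orientation: [-3.139, 0.122, -0.002]
force: [0.2, -0.4, 0.5]
opening: 0.0929
gripper_force: 0.0
```

```bash
python3 go.py .517 .319 .047 -.074
```

```text
turn -0.004  dx -0.0008 dy 0.0012 dz 0.0039 q [ 0.47  0.32  1.63 -0.    1.19  2.12] t 28.3
```

Request:
creep_tool:
  increments: "0.093,0,0,0.002,0\n0.02,0,0,0,0\n0.02,0,0,0,0\n0.02,0,0,0,0\n0.02,0,0,0,0\n0.02,0,0,0,0\n0.02,0,0,0,0\n0.02,0,0,0,0\n0.02,0,0,0,0"
  squeeze: 25

```text
t: 29.2
tool_pos: [0.517, 0.3203, 0.0478]
orientation: [-3.139, 0.121, -0.0]
force: [0.2, 0.6, 0.1]
opening: 0.0436
gripper_force: 25.0
```

Request:
creep_tool:
  increments: "0.02,0,0,-0.03,0\n0.02,0,0,-0.04,0\n0.02,0,0,-0.05,0\n0.02,0,0,0,0\n0.02,0,0,0,0"

```text
t: 29.7
tool_pos: [0.5179, 0.3206, 0.1693]
orientation: [-3.138, 0.121, -0.004]
force: [-1.4, -0.7, -2.1]
opening: 0.0437
gripper_force: 25.0
```

```bash
python3 go.py .556 -.024 .057 -.074
```

```text
turn -0.003  dx 0.0635 dy 0.3408 dz 0.1123 q [ 0.47  0.19  1.55 -0.    1.4   2.12] t 29.7
```

Request:
creep_tool:
  increments: "0.02,0.007,0.0379,0,0\n0.02,0.007,0.0379,0,0\n0.02,0.007,0.0379,0,0\n0.02,0.007,0.0379,0,0\n0.02,0.007,0.0379,0,0\n0.02,0.007,0.0379,0,0\n0.02,0.007,0.0379,0,0\n0.02,0.007,0.0379,0,0\n0.02,0.007,0.0376,0,0\n0.02,0,0,0,0\n0.02,0,0,0,0\n0.02,0,0,0,0"

```text
t: 30.9
tool_pos: [0.5524, -0.0235, 0.166]
orientation: [-3.139, 0.121, 0.005]
force: [-1.1, 0.2, -3.6]
opening: 0.0435
gripper_force: 25.0
```

```bash
python3 go.py .556 -.024 .0573 -.074
```

```text
turn -0.003  dx 0.0036 dy 0.0002 dz 0.1087 q [-0.14  0.05  1.71  0.    1.38  1.51] t 30.9
```

Request:
creep_tool:
  increments: "0.02,0.0025,0,0.03,0\n0.02,0,0,0.03,0\n0.02,0,0,0.025,0\n0.02,0,0,0.015,0\n0.02,0,0,0.006,0\n0.02,0,0,0,0\n0.02,0,0,0,0"

```text
t: 31.6
tool_pos: [0.557, -0.0245, 0.063]
orientation: [3.139, -0.121, 0.003]
force: [0.9, -0.4, -1.8]
opening: 0.0437
gripper_force: 25.0
```

```bash
python3 go.py .556 -.024 .0573 -.074
```

```text
turn -0.003  dx -0.0010 dy -0.0004 dz 0.0057 q [-0.14  0.17  1.78  0.    1.19  1.51] t 31.6
```

Request:
creep_tool:
  increments: "0.02,-0.001,0,0.004,0\n0.02,0,0,0.001,0\n0.02,0,0,0,0\n0.06,0,0,0,0\n0.06,0,0,0,0\n0.06,0,0,0,0\n0.06,0,0,0,0\n0.06,0,0,-0.03,0\n0.093,0,0,-0.05,0\n0.093,0,0,-0.05,0\n0.093,0,0,0,0\n0.093,0,0,0,0"

```text
t: 32.8
tool_pos: [0.5563, -0.0248, 0.1889]
orientation: [3.139, -0.121, 0.007]
force: [-0.6, -0.6, -0.3]
opening: 0.0872
gripper_force: 0.0
```

```bash
python3 go.py .4305 .328 .19 -.074
```

```text
turn -0.003  dx -0.1516 dy -0.3425 dz -0.0011 q [-0.14  0.04  1.68 -0.    1.42  1.51] t 32.8
```

Request:
creep_tool:
  increments: "0.093,-0.0168,-0.038,0,0\n0.093,-0.0168,-0.038,0,0\n0.093,-0.0168,-0.038,0,0\n0.093,-0.0168,-0.038,0,0\n0.093,-0.0168,-0.038,0,0\n0.093,-0.0168,-0.038,0,0\n0.093,-0.0168,-0.038,0,0\n0.093,-0.0168,-0.038,0,0\n0.093,-0.0172,-0.0385,0,0\n0.093,0,0,0,0\n0.093,0,0,0,0\n0.093,0,0,0,0"

```text
t: 34.0
tool_pos: [0.43, 0.3275, 0.1854]
orientation: [3.138, -0.122, -0.003]
force: [-0.6, 0.1, 1.1]
opening: 0.0927
gripper_force: 0.0
```

```bash
python3 go.py .4305 .328 .046 -.074
```

Run:
```python
from h import *
w=robot.read_camera("wrist")["image"]; c=robot.read_camera("top")["image"]
a=cv2.resize(c[150:300,85:420],None,fx=1.5,fy=1.5,interpolation=cv2.INTER_CUBIC)
o=np.zeros((600,512,3),np.uint8); o[:375]=w[:375]; o[375:,:a.shape[1]]=a[:225,:512]; cv2.imwrite("pics/w9.png",o[:,:,::-1])
```

```text
turn -0.004  dx 0.0005 dy -0.0005 dz 0.1394 q [ 0.56  0.    1.72 -0.    1.42  2.2 ] t 34.0
```

View pics/w9.png

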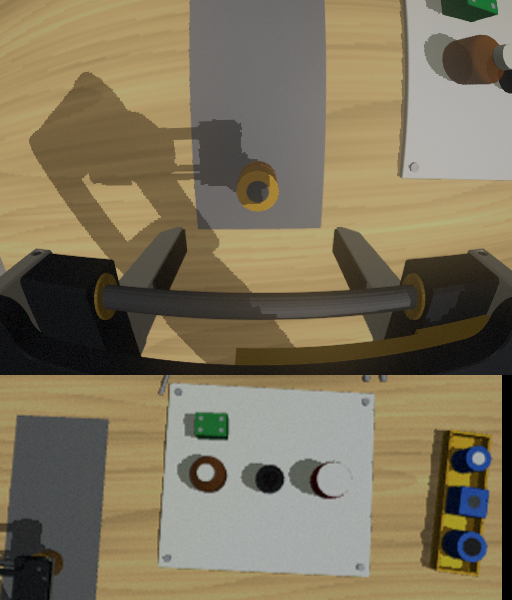

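The brass adapter is at (257,190), on the grasp line. The green block and black chuck are in place.

Request:
creep_tool:
  increments: "0.093,0.0015,0,0.03,0\n0.093,0,0,0.04,0\n0.093,0,0,0.035,0\n0.093,0,0,0.02,0\n0.093,0,0,0.014,0\n0.093,0,0,0,0\n0.093,0,0,0,0\n0.02,0,0,0,0\n0.02,0,0,0,0\n0.02,0,0,0,0\n0.02,0,0,0,0\n0.02,0,0,0,0\n0.02,0,0,0,0\n0.02,0,0,0,0\n0.02,0,0,0,0"
  squeeze: 25

```text
t: 35.6
tool_pos: [0.4317, 0.3286, 0.0478]
orientation: [-3.139, 0.121, 0.0]
force: [-0.3, 1.1, 0.7]
opening: 0.0416
gripper_force: 25.0
```

Request:
creep_tool:
  increments: "0.02,0,0,-0.03,0\n0.02,0,0,-0.04,0\n0.02,0,0,-0.05,0\n0.02,0,0,0,0\n0.02,0,0,0,0"

```text
t: 36.1
tool_pos: [0.4325, 0.3289, 0.169]
orientation: [-3.138, 0.121, -0.004]
force: [1.2, -0.5, -3.2]
opening: 0.0416
gripper_force: 25.0
```

```bash
python3 go.py .4702 -.1128 .057 -.074
```

```text
turn -0.003  dx 0.0703 dy 0.4378 dz 0.1120 q [ 0.56  0.02  1.74 -0.    1.38  2.2 ] t 36.1
```

Request:
creep_tool:
  increments: "0.02,0.0064,0.0398,0,0\n0.02,0.0064,0.0398,0,0\n0.02,0.0064,0.0398,0,0\n0.02,0.0064,0.0398,0,0\n0.02,0.0064,0.0398,0,0\n0.02,0.0064,0.0398,0,0\n0.02,0.0064,0.0398,0,0\n0.02,0.0064,0.0398,0,0\n0.02,0.0064,0.0398,0,0\n0.02,0.0064,0.0398,0,0\n0.02,0.0063,0.0398,0,0\n0.02,0,0,0,0\n0.02,0,0,0,0\n0.02,0,0,0,0"

```text
t: 37.5
tool_pos: [0.4671, -0.1123, 0.1661]
orientation: [-3.138, 0.121, 0.005]
force: [-0.1, 0.3, -3.0]
opening: 0.0416
gripper_force: 25.0
```

```bash
python3 go.py .4702 -.1128 .0573 -.074
```

```text
turn -0.003  dx 0.0032 dy 0.0003 dz 0.1088 q [-0.34 -0.15  1.9   0.    1.39  1.3 ] t 37.5
```

Request:
creep_tool:
  increments: "0.02,0.002,0,0.03,0\n0.02,0,0,0.03,0\n0.02,0,0,0.025,0\n0.02,0,0,0.015,0\n0.02,0,0,0.006,0\n0.02,0,0,0,0\n0.02,0,0,0,0"

```text
t: 38.2
tool_pos: [0.4706, -0.1132, 0.0625]
orientation: [3.139, -0.12, 0.001]
force: [0.5, -0.2, -2.6]
opening: 0.0416
gripper_force: 25.0
```

```bash
python3 go.py .4702 -.1128 .0573 -.074
```

```text
turn -0.002  dx -0.0005 dy -0.0003 dz 0.0052 q [-0.34 -0.02  1.98  0.    1.18  1.31] t 38.2
```

Release, lift and draw well back clear of the top view.

Request:
creep_tool:
  increments: "0.02,0,0,0.004,0\n0.02,0,0,0.001,0\n0.02,0,0,0,0\n0.06,0,0,0,0\n0.06,0,0,0,0\n0.06,0,0,0,0\n0.06,0,0,0,0\n0.06,0,0,-0.03,0\n0.093,0,0,-0.05,0\n0.093,0,0,-0.05,0\n0.093,-0.03,0.03,0,0\n0.093,-0.03,0.03,0,0\n0.093,-0.03,0.03,0,0\n0.093,-0.03,0.03,0,0\n0.093,-0.02,0.03,0,0\n0.093,0,0.04,0,0\n0.093,0,0,0,0\n0.093,0,0,0,0"

```text
t: 40.0
tool_pos: [0.3154, -0.2925, 0.1866]
orientation: [-3.138, 0.125, 0.001]
force: [0.7, -0.1, 0.9]
opening: 0.093
gripper_force: 0.0
```

Run:
```python
from h import *
c=robot.read_camera("top"); cv2.imwrite("pics/t10.png",cv2.resize(c["image"][150:310,185:415,::-1],None,fx=3.4,fy=3.4,interpolation=cv2.INTER_CUBIC))
```

```text
(no output)
```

View pics/t10.png

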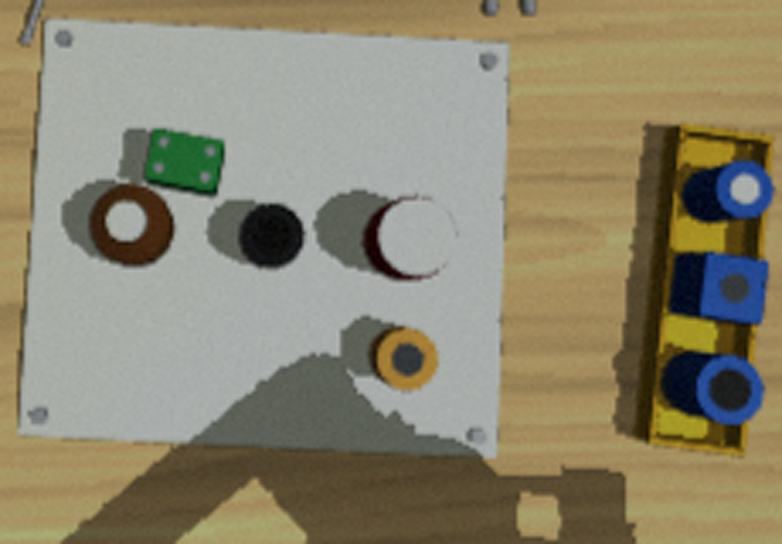

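The green block has been knocked aside: its top is now at (185,161), rotated about 9° clockwise. The other parts look right. I'll measure all of them.

Run:
```python
from h import *
np.set_printoptions(precision=4,suppress=True)
c=robot.read_camera("top")
P=lambda l,z:cast(c,np.array(l)/3.4+[185-.35,150-.35],z)[:,:2]
ax=np.array([.9972,-.0742]); ay=np.array([.0742,.9972]); C=np.array([.5552,-.0232])
for n,l,z in(("black",(271,235),.065),("brass",(407,359),.062),("green",(186,161),.065),("bottle",(126,222),.105),("can",(417,236),.095)):
    p=P([l],z)[0]; print(n,p,(p-C)@ax,(p-C)@ay)
g=P([(153,130),(224,142),(217,194),(147,183)],.065);print(np.arctan2(*(-(g[1]-g[0]))[[0,1]]*[-1,1]),cv2.minAreaRect(g.astype(np.float32)))
B=np.array([.5096,-.332]); bx=np.array([.9888,-.1494]); by=np.array([.1494,.9888])
for n,l,z in(("sleeve",(745,189),.073),("stop",(735,287),.069),("chuck",(730,391),.077)):
    p=P([l],z)[0]-B; print(n,p@bx,p@by)
```

```bash
python3 go.py .6293 .0308 .19 -.17
```

```text
black [ 0.5524 -0.0233] -0.002787990549653911 -0.00034293615073120867
brass [ 0.467  -0.1127] -0.08135489824665691 -0.09583099604971523
green [0.6039 0.033 ] 0.044433618992940065 0.05965369128805656
bottle [0.5613 0.0712] -0.0008871365119370651 0.09454469901925648
can [ 0.5481 -0.1178] -4.597520011951274e-05 -0.09487460088739964
-0.1914332546893557 ((0.6033172011375427, 0.033726539462804794), (0.04978509247303009, 0.03628482297062874), 79.68244934082031)
sleeve 0.06690031224906946 -0.003022762748239322
stop 0.00040756549077652926 -0.003526174564377962
chuck -0.06888445505860465 -0.0030947094499605117
turn 0.093  dx 0.2543 dy -0.3706 dz -0.0035 q [-0.86 -0.32  2.01  0.    1.45  0.78] t 40.1
```

The other parts are good. I'll regrasp the green block at about (.605,.0325), yaw −0.18, with a narrower opening to stay clear of the bottle and chuck.

Request:
creep_tool:
  increments: "0.075,0,0,0,0.052\n0.075,0,0,0,0.052\n0.075,0,0,0,0"

```text
t: 40.4
tool_pos: [0.3163, -0.2911, 0.1867]
orientation: [-3.129, 0.283, -0.0]
force: [-0.3, 0.6, -0.1]
opening: 0.076
gripper_force: 0.0
```

```bash
python3 go.py .606 .032 .19 -.18
```

```text
turn -0.000  dx 0.2271 dy -0.3698 dz -0.0033 q [-0.86 -0.32  2.01  0.    1.45  0.89] t 40.4
```

10 rows of (.0227,−.037).

Request:
creep_tool:
  increments: "0.072,0.0227,-0.037,0,0\n0.072,0.0227,-0.037,0,0\n0.072,0.0227,-0.037,0,0\n0.072,0.0227,-0.037,0,0\n0.072,0.0227,-0.037,0,0\n0.072,0.0227,-0.037,0,0\n0.072,0.0227,-0.037,0,0\n0.072,0.0227,-0.037,0,0\n0.072,0.0227,-0.037,0,0\n0.072,0.0227,-0.0368,0,0\n0.072,0,0,0,0\n0.072,0,0,0,0\n0.072,0,0,0,0"

```text
t: 41.7
tool_pos: [0.6051, 0.0306, 0.1867]
orientation: [3.129, -0.282, -0.001]
force: [-0.4, -0.1, 0.1]
opening: 0.0721
gripper_force: 0.0
```

```bash
python3 go.py .606 .032 .0575 -.18
```

Run:
```python
from h import *
c=robot.read_camera("wrist"); cv2.imwrite("pics/w11.png",c["image"][:,:,::-1])
```

```text
turn 0.000  dx 0.0006 dy -0.0015 dz 0.1292 q [-0.03  0.18  1.54 -0.    1.43  1.72] t 41.7
```

View pics/w11.png

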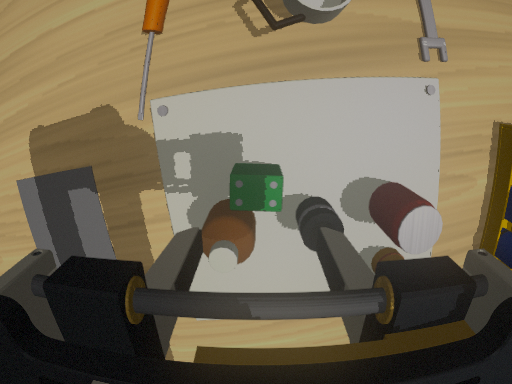

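The block is square to the tool, with its top at (257,194) and the chuck top at (322,237). I'll check clearances.

Run:
```python
from h import *
np.set_printoptions(precision=4,suppress=True)
c=robot.read_camera("wrist"); p=fcast(c,[(257,194),(322,237),(231,179),(283,208)],.065); q=fcast(c,[(223,258)],.105)
a=-.18; s=robot.read_state()["tool_pos"]
for v in np.r_[p,q]: d=v-s; print(v, "tool axes",d[0]*np.cos(a)+d[1]*np.sin(a),d[0]*np.sin(a)-d[1]*np.cos(a))
```

```text
[0.6064 0.0321 0.065 ] tool axes 0.0007989972174106785 -0.0023560314914244044
[ 0.5504 -0.0237  0.065 ] tool axes -0.04434109742644984 0.0625492908170143
[0.625  0.0531 0.065 ] tool axes 0.015331968786278382 -0.02635505167956568
[0.5883 0.0103 0.065 ] tool axes -0.013169078090576393 0.02233701674838787
[0.5665 0.0693 0.105 ] tool axes -0.045130518412897704 -0.03183261308705575
```

Request:
creep_tool:
  increments: "0.072,0.003,-0.002,0.03,0\n0.072,0,0,0.035,0\n0.072,0,0,0.03,0\n0.072,0,0,0.02,0\n0.072,0,0,0.012,0\n0.072,0,0,0,0\n0.072,0,0,0,0\n0.02,0,0,0,0\n0.02,0,0,0,0\n0.02,0,0,0,0\n0.02,0,0,0,0\n0.02,0,0,0,0\n0.02,0,0,0,0\n0.02,0,0,0,0"
  squeeze: 25

```text
t: 43.2
tool_pos: [0.6097, 0.0322, 0.0607]
orientation: [-3.129, 0.284, -0.002]
force: [-0.6, 0.7, 6.1]
opening: 0.0501
gripper_force: 24.9
```

Request:
creep_tool:
  increments: "0.02,0,0,-0.015,0\n0.02,0.003,0,-0.03,0\n0.02,0.02,0,0,-0.053\n0.02,0,0,0,-0.053\n0.02,0,0,0,0\n0.02,0,0,0,0"

```text
t: 43.8
tool_pos: [0.6312, 0.0279, 0.1047]
orientation: [3.139, -0.121, -0.001]
force: [0.9, 0.1, -1.5]
opening: 0.0499
gripper_force: 24.9
```

```bash
python3 go.py .641 .0651 .063 -.074
```

```text
turn -0.003  dx 0.0070 dy -0.0378 dz 0.0417 q [-0.04  0.31  1.53 -0.    1.3   1.61] t 43.8
```

Request:
creep_tool:
  increments: "0.02,0.007,-0.018,0,0\n0.02,0,-0.02,0.015,0\n0.02,0,0,0.015,0\n0.02,0,0,0.008,0\n0.02,0,0,0.003,0\n0.02,0,0,0,0\n0.02,0,0,0,0"

```text
t: 44.5
tool_pos: [0.6419, 0.0648, 0.0643]
orientation: [3.139, -0.119, 0.001]
force: [-0.7, 0.7, -0.6]
opening: 0.0499
gripper_force: 24.9
```

```bash
python3 go.py .641 .0651 .0607 -.074
```

```text
turn -0.002  dx -0.0009 dy -0.0002 dz 0.0036 q [ 0.02  0.39  1.52 -0.    1.24  1.67] t 44.5
```

Request:
creep_tool:
  increments: "0.02,0,0,0.003,0\n0.02,0,0,0,0\n0.02,0,0,0,0\n0.07,0,0,0,0\n0.07,0,0,0,0\n0.07,0,0,0,0\n0.07,0,0,0,0\n0.07,0,0,-0.03,0\n0.093,0,0,-0.05,0\n0.093,0,0,-0.05,0\n0.093,0,-0.04,0,0\n0.093,-0.02,-0.04,0,0\n0.093,-0.03,-0.04,0,0\n0.093,-0.03,-0.04,0,0\n0.093,-0.03,-0.04,0,0\n0.093,0,-0.04,0,0\n0.093,0,0,0,0\n0.093,0,0,0,0"

```text
t: 46.3
tool_pos: [0.5495, 0.3137, 0.1907]
orientation: [3.139, -0.115, 0.0]
force: [0.9, -1.0, 0.6]
opening: 0.0929
gripper_force: 0.0
```

Run:
```python
from h import *
c=robot.read_camera("top"); cv2.imwrite("pics/t12.png",cv2.resize(c["image"][150:310,185:415,::-1],None,fx=3.4,fy=3.4,interpolation=cv2.INTER_CUBIC))
```

```text
(no output)
```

View pics/t12.png

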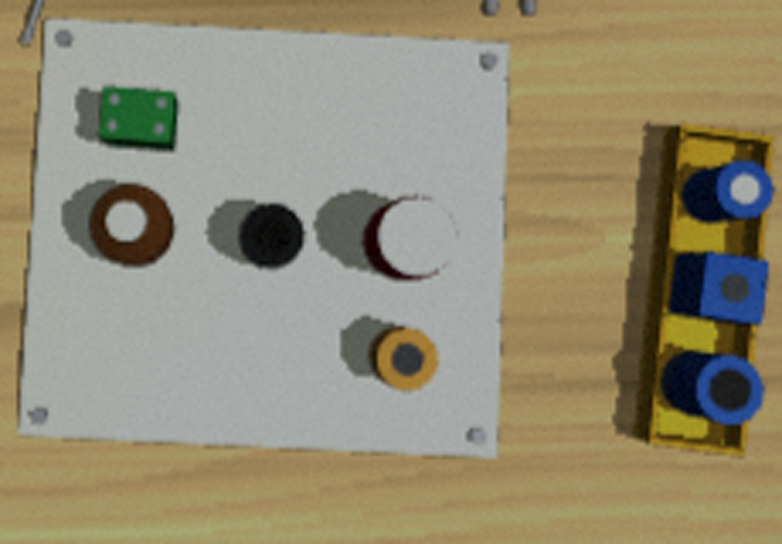

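The green block is back behind the bottle with its top at (138,116), square to the plate. The other parts haven't moved. I'll measure it and hand in if it's good.

Run:
```python
from h import *
c=robot.read_camera("top")
p=cast(c,np.array([(138,116.5),(271,235),(407,359)])/3.4+[184.65,149.65],.064)[:,:2]-[.5552,-.0232]
ax=np.array([.9972,-.0742]); ay=np.array([.0742,.9972]); x,y=p@ax,p@ay; print(x,y)
if abs(x[0]-.076)<.008 and abs(y[0]-.095)<.008: print(robot.close_job())
```

```text
[ 0.07326651 -0.0027428  -0.08126786] [ 0.09394617 -0.00037334 -0.09555513]
the job is handed in; nothing more can be done
None
```

The job is handed in: the three blue parts present (chuck, stop, sleeve) stand in the box, and by the last top view the three new parts are within 3 mm of their places on the plate, with the green block re-placed after it was knocked aside; no verdict was returned.

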